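# Hang the blue parts bin on the slat panel

### The arm

A 7-joint arm with a two-finger parallel gripper is mounted at the origin on the work surface. World frame = base frame: x ahead of the robot, y to its left, z up, the work surface at z = 0. Lengths are in mm, angles in degrees, forces in N, time in s.
With the tool pointing down it reaches from about 400 to 900 mm from the base axis. Payload 5.5 kg.
Tool frame: the origin (TCP) lies at the centre of the arm's flange, where the gripper is bolted on; the fingertips stand 173 mm ahead of it and the grasp point (between the pads) lies 155 mm ahead of it (env.tip_extent is the z of the fingertips in the tool frame, in mm); z points along the fingers, y is the line along which they close (so a half turn about z gives the same grasp; the last joint's range is limited). The gripper opens to 85 mm and grips with 20 to 120 N. Pads are 22 mm wide; open, the fingers measure 114 mm over their backs; the gripper's body (76 mm by 85 mm) begins 54 mm behind the grasp point. The pads swing forward as they close: fully open they stand 13 mm farther back than shut.
Start: joints at [-56.883, 28.699, -24.465, 88.831, 12.651, 65.22, -12.049], TCP at [201.224, 618.065, 404.71] pointing down, gripper open.
Joint ranges: [-164.97, 164.97], [-17.58, 116.51], [-87.97, 89.64], [11.32, 138.91], [-80.73, 260.73], [10.89, 115.49], [-147.41, 147.41]. Speed limits (degrees/s): [147.25, 147.25, 180, 180, 180, 180, 180].

### API

Orientations are given as [roll, pitch, yaw] about the fixed x, y, z axes, in that order (R = Rz(yaw) Ry(pitch) Rx(roll)).
In Python, from plant import status, vision, env gives the robot as it stands.
- The arm moves only by the tool apply_moves, never from a script. Its argument "commands" is a list of rows, each an object of numbers: "fingers": the opening, from 0 (shut) to 1 (fully open); "x", "y", "z": the shift along the tool's x, y, z in units of 30 mm (1.0 is 30 mm); "spin": the turn about the tool's z in rad. A call has 1 to 20 rows; each row shifts and turns the commanded pose from where the row before left it, along the tool's axes as they then stand; what a row does not reach is not made up. A row lasts 1/12 s, in which the tool goes at most 41.7 mm and 7.16 degrees, less where a joint would pass 70% of its speed; a pose out of reach is approached as far as the arm can. A call is refused whole if a number of a shift passes 1 or a number of a turn 0.125, either way. A call with a gripper value outside its range is refused whole. The fingers move at their own pace and stop on an object; the grip force is fixed at half the most. Time passes only in rows, so rows that do not move let the fingers close. It gives the time, the measured TCP pose, the force, the opening and the grip force at its end, in the units of the state.
- status.read_state(): the state, without advancing time (a new reading comes with each control period).
- vision.snapshot(name): name is "scene" or "side" or "wrist"; returns a dict with "image" (400x640x3 uint8, red, green, blue), "z_map" (400x640 float32, mm along the optical axis (not along the pixel's ray), 0 where there is no reading), "vertical_fov" (degrees; the focal length in pixels is half the picture's height over the tangent of half this angle, whatever the lens; pixels are square), "cx", "cy" (the principal point, pixels), "xyz" and "rotation" of the camera in the world. Camera axes: x right, y down, z forward; pixel columns grow to the right and rows downward; lengths in mm; the calibration is good to about 2 mm. The wrist camera is an equidistant fisheye: a pixel r from the principal point sees the ray r / f radians off the axis. A picture is of the moment at which its call begins.
- env.hand_in(): hands the job in; it is judged then, once.
The state is a dict: "time_s": time; "qpos": joint angles; "dq": joint speeds; "joint_efforts": joint torques, N m; "tcp_pos": TCP position; "orientation": TCP orientation; "ft_force": force on the tool from outside, world axes, zero at the start; "moment": the same for the moment, N m; "opening": finger opening in mm; "grasp_force": force on a finger pad.
Only numpy, scipy, OpenCV 4.12 (cv2) and the standard library are available. Lean on these libraries where they do the work, as an engineer would, in place of code of your own. Each camera call takes 0.05 s, during which the arm holds its last target. There are 200 camera calls.

### The job

Hang the empty blue bin on the slat panel, in the gap between the red and the yellow bin: tip its front up, work the tongue into the upper groove, then swing the front down and press it home, so that the spring catch clicks into the lower groove and the bin's back lies flat against the panel. Feel your way in and press gently, because the plastic tongue breaks if it is forced; leave the other two bins and the things on the bench as they are.

Things in the scene. Friction and masses are not known exactly. Their poses are not given: they have to be found in the camera images.
- blue_bin: The empty blue hopper bin to hang, about 0.13 kg, on the bench. Origin: centre of its underside; +x to its back, z up. 90 mm long (x -45 to +45), 56 mm wide (y), walls 3 mm, open on top. Flat sides 68 mm high from x = +12 to the back, sloping to the 42 mm high front wall at x = -45. Hold it across the sides. On its back face (x = +45): tongue above, foot with catch below.
- tongue_heel (a point): On the blue bin, under the tongue where it leaves the back face (bin x 45, y 0, z 65 mm). The tongue, 44 mm wide, is a flat web 3 mm thick that runs 4 mm to the rear, then a blade 3 mm thick and 17 mm long that rises from it, leaning 20 degrees to the rear. Seated, the heel lies on the upper groove's lower edge, in the face plane. The tongue breaks if bin and panel press with over 45 N.
- tongue_tip (a point): On the blue bin, near the top of the tongue's blade (bin x 52.8, y 0, z 81.5 mm); the blade ends at z 82, 9.6 mm behind the back face.
- bin_foot (a point): On the blue bin's back face (bin x 45, y 0, z 5 mm), level with the lower groove's lower edge when seated. Here the foot with the orange spring catch, 28 mm wide, stands out 15 mm to the rear at z 2.5 to 13. A hooked bin that hangs some mm out from the panel must be pushed in towards it before its front is pressed down, or the blade wedges behind the lip.
- catch (a joint): Spring catch on the blue bin's foot, in m: 0 sprung out (at the start and once clicked in), up to 0.006 pushed up. Its tip, 5.4 mm behind the back face, must ride 2.5 mm up over the lower groove's lower edge. With the tongue hooked and let go, the bin rests on the catch, front about 0.12 rad high; 5 to 8 N down on the front wall's rim clicks it in: the rim drops some 11 mm, then stops hard.
- panel: Upright aluminium slat panel, 460 mm wide, 165 high, 22 thick, fixed on posts on the robot's left, lower edge 4 to 24 mm above the bench. Origin: on its front face, mid-width, at its lower edge; the face looks along -x, y runs along the grooves, z up. Two T-grooves over its full width, ends closed. Seated, the bin stands square to it (same axes), bin origin at panel x -45, z 55 mm.
- upper_groove (a point): On the panel's face, mid-width, lower edge of the upper groove's mouth (panel z 120 mm). Mouth 12 mm high, lips 4 mm thick, cavity behind 14 mm deep and 10 mm higher and lower than the mouth. Front tilted up 45 degrees, the tongue goes straight in with its heel 3 to 4.5 mm above this edge (40 degrees: 3 mm; 50: 3.5 to 6) until the heel is level with the face; else it strikes a lip.
- lower_groove (a point): On the panel's face, mid-width, on the lower edge of the lower groove's mouth (panel z 60 mm); groove of the same section as the upper one. The catch clicks in here. By leverage, a press on the bin's front rim counts about threefold between bin and panel.
- red_bin: Red bin of the same shape, brass rings in it, hanging on the panel's +y side, fixed. Origin and axes as the blue bin's: at panel x -45, y +90 to +130, z 55 mm.
- yellow_bin: Yellow bin of the same shape, castings in it, hanging on the panel's -y side, fixed. Origin and axes as the blue bin's: at panel x -45, y -130 to -90, z 55 mm. The gap between it and the red bin is 124 to 204 mm wide.
- jar: Amber glass jar with steel cap, 60 mm across, 85 mm high, loose bystander. Origin: centre of its underside.
- bowl: Teal bowl, 120 mm across, 55 mm high, loose bystander. Origin: centre of its underside.
- borax_dish: Small white ceramic dish, 80 mm across, 22 mm high, loose bystander. Origin: centre of its underside.
- hammer: Bench hammer, 220 mm long, lying on the bench, loose bystander.
- dapping_block: Brass dapping block, a 50 mm cube, loose bystander. Origin: centre of its underside.
- ring_clamp: Wooden ring clamp, 130 by 22 by 20 mm, lying on the bench, loose bystander. Origin: centre of its underside.
There are look-alikes about, which are no part of the job. Of the things shaped like the blue_bin, the blue one is meant.

How it is judged:
By the outcome, as a careful person would: the job done as asked, in the order asked, and still so for the second after the job is handed in, with the robot touching nothing.
It also fails if it takes over 54 s, if anything falls off the work surface, if the arm or the gripper's body presses on something with over 40 N, if the wrist force passes 120 N, or if a joint passes its speed limit or range.

## Working session

There is one attempt and no reset: what is moved stays moved. The work goes in short steps, Python scripts to look and compute and a tool call to move; the robot and the scene stay as the last step left them, time stands still between calls to the robot, and variables do not carry over. Pictures are saved under pics/ and viewed, at most 10 in all, crops included, and the job is handed in when it is done.

Besides the shell and the picture viewer there is one more tool, called after "Call:" as name(argument=value, ...), one argument or row to a line, values as JSON. apply_moves: Moves the arm, as the interface text tells. Its arguments: {"type":"object","properties":{"commands":{"type":"array"}},"required":["commands"]}

```bash
ls; mkdir -p pics; cat > h.py <<'E'
import numpy as np, cv2
from plant import status, vision, env
from scipy.spatial.transform import Rotation as R
def snap(n):
    s=vision.snapshot(n); np.savez(f'pics/{n}.npz',**{k:np.array(v) for k,v in s.items()}); return s
def load(n): return dict(np.load(f'pics/{n}.npz'))
def foc(s): return 200/np.tan(np.radians(float(s['vertical_fov']))/2)
def cloud(s):
    v,u=np.mgrid[0:400,0:640]; z=s['z_map']; f=foc(s)
    p=np.stack([(u-s['cx'])/f*z,(v-s['cy'])/f*z,z],-1)
    return p@np.array(s['rotation']).T+np.array(s['xyz'])
def save(n,im): cv2.imwrite(f'pics/{n}.png',im[...,::-1])
E
python3 - <<'E'
from h import *
a=snap('scene');b=snap('side');w=snap('wrist')
for s in(a,b,w):print(s['xyz'],np.round(s['rotation'],3).tolist(),s['vertical_fov'],s['cx'],s['cy'])
im=np.zeros((600,800,3),np.uint8)
save('scene0',a['image']);save('side0',b['image']);
print(status.read_state())
E
```

```text
pics
[1188.80441831 -159.61372646  847.47193178] [-139.127, -0.62, 78.324] 56.00151281386621 321.7098213171541 201.0024826859843
[475.80910727 597.02807466 867.47372022] [-138.518, -0.105, -172.353] 56.54309727341215 325.1664697519634 198.21010136936013
[132.77091857 640.27510679 373.22078666] [163.577, 0.071, 71.932] 65.70646984690485 314.96703439511845 201.0880786207269
{'time_s': 0.15, 'qpos': array([-56.88586488,  28.74441298, -24.45611099,  88.8770087 ,
        12.65128677,  65.22016898, -12.04917681]), 'dq': array([ 0.00601103, -0.13153088,  0.0085159 , -0.03930439, -0.03621986,
       -0.05045561,  0.05646136]), 'joint_efforts': array([-7.36412097e-03, -5.70039546e+01, -5.82635209e+00, -2.81286210e+01,
        1.05072692e-02,  7.82564690e-03,  5.67518342e-06]), 'tcp_pos': array([201.17992896, 617.80097722, 403.87125518]), 'orientation': array([-1.79911651e+02, -3.87861876e-03,  1.61969081e+02]), 'ft_force': array([-0.07063474,  0.03579267, -0.15666776]), 'moment': array([-0.00800044, -0.08054503,  0.01863691]), 'grasp_force': 0.0, 'opening': 85.09651661451568}
```

```bash
ls pics
```

```text
scene.npz
scene0.png
side.npz
side0.png
wrist.npz
```

```bash
sed -i "s/np.array(s\['rotation'\]).T/R.from_euler('xyz',s['rotation'],degrees=True).as_matrix().T/" h.py; grep euler h.py
```

```text
return p@R.from_euler('xyz',s['rotation'],degrees=True).as_matrix().T+np.array(s['xyz'])
```

View pics/scene0.png

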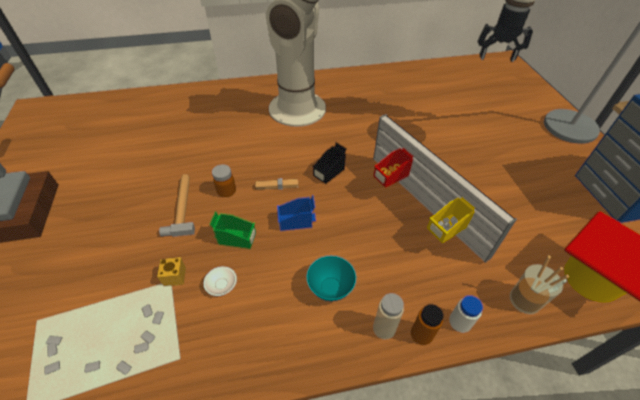

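View pics/side0.png

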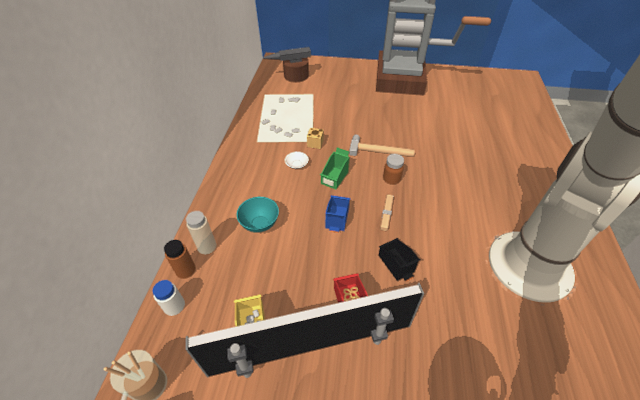

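Scene: the blue bin is at (297,215), with green (233,231) and black (330,163) look-alikes. Red (393,168) and yellow (450,220) hang on the panel. In the side view blue is at (338,213). Only that one is blue and open; I'll confirm it in a crop.

```bash
python3 - <<'E'
from h import *
a=load('scene');b=load('side')
A=cv2.resize(a['image'][180:250,250:345],(798,588),interpolation=cv2.INTER_CUBIC)
B=cv2.resize(b['image'][185:240,305:370],(390,330),interpolation=cv2.INTER_CUBIC)
A=cv2.resize(A,(400,295))
im=np.zeros((600,800,3),np.uint8);im[:295,:400]=A;im[:330,405:795]=B
C=cv2.resize(a['image'][105:265,360:520],(265,265),interpolation=cv2.INTER_CUBIC);im[330:595,:265]=C
save('crop1',im)
for n,s,(u0,u1,v0,v1) in(('scene',a,(265,330,190,240)),('side',b,(318,360,190,235))):
    P=cloud(s); I=s['image'].astype(int)
    m=np.zeros((400,640),bool);m[v0:v1,u0:u1]=1
    m&=(I[...,2]>I[...,0]+30)&(I[...,2]>I[...,1]+15)
    p=P[m];p=p[p[:,2]>3]
    print(n,len(p),p.min(0),p.max(0))
    rect=cv2.minAreaRect(p[:,:2].astype(np.float32));print('all',rect)
    t=p[p[:,2]>60];print('z>60',len(t),cv2.minAreaRect(t[:,:2].astype(np.float32)),np.percentile(t[:,2],[50,99]))
    t=p[p[:,2]>72];print('tongue',len(t),t.mean(0) if len(t) else '')
    t=p[(p[:,2]>36)&(p[:,2]<44)];print('z~40',len(t),cv2.minAreaRect(t[:,:2].astype(np.float32)))
    # panel: fit
    print('bench z',np.median(P[230:250,340:380,2] if n=='scene' else P[170:180,250:280,2]))
E
```

```text
scene 940 [ 502.74176953 -159.61372646    3.15629443] [1188.80441831  -35.310132    847.47193178]
all ((847.70703125, -110.33195495605469), (102.48907470703125, 687.5549926757812), 85.8313980102539)
z>60 144 ((849.410888671875, -99.90462493896484), (57.9125862121582, 687.423583984375), 84.1503677368164) [ 66.69694003 847.47193178]
tongue 28 [632.91645987 -59.05840873 188.15888396]
z~40 138 ((534.4402465820312, -94.06126403808594), (89.53771209716797, 57.70899200439453), 85.99210357666016)
bench z -0.7246581460813104
side 613 [ 475.80910727 -138.67043048    3.01193691] [560.15885397 597.02807466 867.47372022]
all ((519.3438720703125, 229.56668090820312), (61.49894714355469, 737.5028076171875), 1.9898276329040527)
z>60 99 ((518.6567993164062, 250.6683349609375), (59.8181266784668, 695.4321899414062), 2.135908842086792) [ 70.25007457 867.47372022]
tongue 43 [525.69696633  64.63489974 207.09585908]
z~40 71 ((529.6248168945312, -91.40325927734375), (93.64044952392578, 54.498653411865234), 87.83291625976562)
bench z 0.5713389995324292
```

View pics/crop1.png

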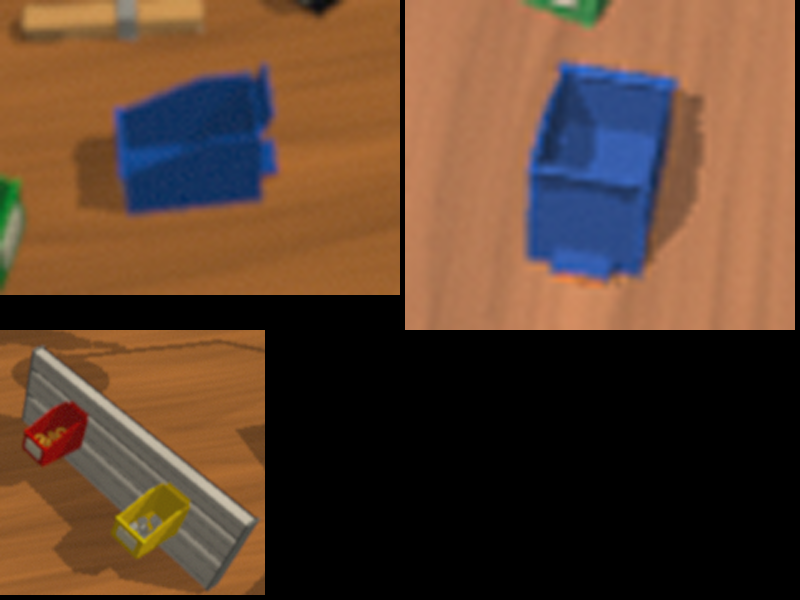

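The crop confirms it: the blue bin is empty, with its tongue and orange catch facing the panel (+y side). Next I measure the panel and bin poses.

```bash
cat > m.py <<'E'
from h import *
a=load('scene');b=load('side')
P=cloud(a);I=a['image'].astype(int);Z=a['z_map']
gray=(abs(I[...,0]-I[...,2])<25)&(I.sum(-1)>200)
m=np.zeros((400,640),bool);m[112:265,370:516]=1
m&=gray&(Z>0)&(P[...,2]>15)&(P[...,2]<200)
p=P[m]
# ransac vertical plane
rng=np.random.default_rng(0);best=0
for _ in range(500):
    q=p[rng.choice(len(p),2,0)];d=q[1,:2]-q[0,:2];L=np.linalg.norm(d)
    if L<80: continue
    n=np.array([-d[1],d[0]])/L;r=abs((p[:,:2]-q[0,:2])@n);c=(r<2).sum()
    if c>best:best=c;inl=r<3
f=p[inl];c=f[:,:2].mean(0);u,s,vt=np.linalg.svd(f[:,:2]-c,full_matrices=False)
n=vt[1]; n=n if n[1]>0 else -n
print('panel x-axis',n,'yaw',np.degrees(np.arctan2(n[1],n[0])),'rms',s[1]/len(f)**.5,len(f),len(p))
ey=np.array([-n[1],n[0]])
off=c@n
U=P[...,:2]@ey; X=P[...,:2]@n-off; H=P[...,2]
sel=m&(abs(X)<4)
print('y range',np.percentile(U[sel],[.3,99.7]),'z',np.percentile(H[sel],[.5,99.5]))
top=m&(X>4)&(X<19)&(H>150);print('top z',np.median(H[top]),top.sum(),'y',np.percentile(U[top],[.5,99.5]))
mid=np.percentile(U[sel],[.3,99.7]).mean();print('mid',mid,'origin xy',n*off+ey*mid,'off',off)
for nm,mk in(('red',(I[...,0]>120)&(I[...,1]<60)),('yel',(I[...,0]>140)&(I[...,1]>120)&(I[...,2]<70))):
    mk=mk&(X>-100)&(X<5)&(abs(U-mid)<200)&(H>30)
    print(nm,mk.sum(),'y',np.percentile(U[mk]-mid,[1,99]),'x',np.percentile(X[mk],[1,99]),'z',np.percentile(H[mk],[1,99]))
# brightness along columns of height in the gap
g=sel&(abs(U-mid)<50)
for h in range(10,196,4):
    k=g&(H>=h)&(H<h+4)
    if k.sum():print(h,k.sum(),int(I[k].sum(-1).mean()/3),end=' | ')
E
python3 m.py; python3 - <<'E'
from h import *
print()
for n,(u0,u1,v0,v1) in(('scene',(265,330,190,240)),('side',(318,360,190,235))):
    s=load(n);P=cloud(s);I=s['image'].astype(int)
    m=np.zeros((400,640),bool);m[v0:v1,u0:u1]=1
    m&=(I[...,2]>I[...,0]+30)&(I[...,2]>I[...,1]+15)&(s['z_map']>0)
    p=P[m];p=p[(p[:,2]>3)&(p[:,2]<90)]
    print(n,len(p),p.min(0),p.max(0),cv2.minAreaRect(p[:,:2].astype(np.float32)))
    t=p[(p[:,2]>62)];print('>62',len(t),t.mean(0),t.min(0),t.max(0))
    t=p[(p[:,2]>71)];print('tongue',len(t),t.mean(0),t.min(0),t.max(0))
    for lo,hi in((10,25),(25,40),(40,50),(50,62)):
        t=p[(p[:,2]>lo)&(p[:,2]<hi)];print(lo,len(t),cv2.minAreaRect(t[:,:2].astype(np.float32)))
E
```

```text
panel x-axis [-0.365834    0.93068012] yaw 111.45891744178495 rms 1.1832198103927352 4105 5001
y range [-851.32291694 -387.01088895] z [ 16.70503232 175.82601521]
top z 174.845312519853 119 y [-851.49463289 -385.80295935]
mid -619.1669029440853 origin xy [553.69061197 283.893947  ] off 61.655601741851875
red 356 y [ 76.11731689 133.60838429] x [-91.74545746   2.13881318] z [ 65.78390874 133.80123885]
yel 369 y [-147.57240428  -52.51648106] x [-92.39837285   1.92957909] z [ 57.76339022 133.85510791]
14 13 90 | 18 27 89 | 22 25 87 | 26 25 89 | 30 19 92 | 34 35 93 | 38 31 93 | 42 26 93 | 46 28 93 | 50 33 92 | 54 31 89 | 58 25 89 | 62 32 90 | 66 51 104 | 70 9 110 | 78 8 109 | 82 31 101 | 86 32 93 | 90 30 90 | 94 39 87 | 98 32 89 | 102 30 92 | 106 34 93 | 110 36 93 | 114 30 91 | 118 42 87 | 122 27 90 | 126 53 103 | 130 15 110 | 138 7 89 | 142 39 86 | 146 34 89 | 150 38 92 | 154 38 92 | 158 36 88 | 162 38 87 | 166 39 91 | 170 46 111 | 174 21 133 | 
scene 936 [ 502.74176953 -140.42521053    3.15629443] [566.45598839 -35.310132    82.93163491] ((534.5838623046875, -87.51011657714844), (102.4
[... 936 characters left out ...]
9365234)
>62 87 [532.9304541  -51.5331588   71.97048328] [503.03840257 -95.88628534  62.23627468] [560.15885397 -33.80157004  85.46734333]
tongue 39 [534.45664576 -39.41541936  78.14409031] [506.85965614 -57.35670493  71.15766909] [558.43917164 -33.80157004  85.46734333]
10 139 ((530.1176147460938, -85.16789245605469), (100.5389404296875, 52.71705627441406), 86.74378967285156)
25 123 ((529.1209106445312, -88.99408721923828), (94.23973846435547, 53.37867736816406), 86.26880645751953)
40 94 ((529.6692504882812, -91.13822937011719), (94.14786529541016, 54.742279052734375), 87.7750473022461)
50 70 ((530.0015258789062, -80.5122299194336), (73.7471923828125, 55.602012634277344), 88.24813079833984)
```

Call:
apply_moves(
  commands=[
    {"x": -0.89,"y": -0.95},
    {"x": -0.89,"y": -0.95},
    {"x": -0.89,"y": -0.95},
    {"x": -0.89,"y": -0.95},
    {"x": -0.89,"y": -0.95},
    {"x": -0.89,"y": -0.95},
    {"x": -0.89,"y": -0.95},
    {"x": -0.89,"y": -0.95},
    {"x": -0.89,"y": -0.95},
    {"x": -0.89,"y": -0.95},
    {"x": -0.89,"y": -0.95},
    {"x": -0.89,"y": -0.95},
    {"x": -0.89,"y": -0.95},
    {"x": -0.89,"y": -0.95},
    {"x": -0.89,"y": -0.95},
    {"x": -0.89,"y": -0.95},
    {"x": -0.89,"y": -0.95},
    {"x": -0.89,"y": -0.95},
    {"x": -0.89,"y": -0.95},
    {"x": -0.89,"y": -0.95},
  ],
)

```text
schema error: expected keys fingers, x, y, z, spin
```

Call:
apply_moves(
  commands=[
    {"spin": 0.121},
    {"spin": 0.121},
    {"spin": 0.121},
    {"spin": 0.121},
    {"spin": 0.121},
    {"spin": 0.121},
    {"spin": 0.121},
    {"spin": 0.121},
    {"spin": 0.121},
    {"spin": 0.121},
    {"spin": 0.121},
    {},
  ],
)

```text
schema error: expected keys fingers, x, y, z, spin
```

Call:
apply_moves(
  commands=[
    {"fingers": 1,"x": -0.89,"y": -0.95,"z": 0,"spin": 0},
    {"fingers": 1,"x": -0.89,"y": -0.95,"z": 0,"spin": 0},
    {"fingers": 1,"x": -0.89,"y": -0.95,"z": 0,"spin": 0},
    {"fingers": 1,"x": -0.89,"y": -0.95,"z": 0,"spin": 0},
    {"fingers": 1,"x": -0.89,"y": -0.95,"z": 0,"spin": 0},
    {"fingers": 1,"x": -0.89,"y": -0.95,"z": 0,"spin": 0},
    {"fingers": 1,"x": -0.89,"y": -0.95,"z": 0,"spin": 0},
    {"fingers": 1,"x": -0.89,"y": -0.95,"z": 0,"spin": 0},
    {"fingers": 1,"x": -0.89,"y": -0.95,"z": 0,"spin": 0},
    {"fingers": 1,"x": -0.89,"y": -0.95,"z": 0,"spin": 0},
    {"fingers": 1,"x": -0.89,"y": -0.95,"z": 0,"spin": 0},
    {"fingers": 1,"x": -0.89,"y": -0.95,"z": 0,"spin": 0},
    {"fingers": 1,"x": -0.89,"y": -0.95,"z": 0,"spin": 0},
    {"fingers": 1,"x": -0.89,"y": -0.95,"z": 0,"spin": 0},
    {"fingers": 1,"x": -0.89,"y": -0.95,"z": 0,"spin": 0},
    {"fingers": 1,"x": -0.89,"y": -0.95,"z": 0,"spin": 0},
    {"fingers": 1,"x": -0.89,"y": -0.95,"z": 0,"spin": 0},
    {"fingers": 1,"x": -0.89,"y": -0.95,"z": 0,"spin": 0},
    {"fingers": 1,"x": -0.89,"y": -0.95,"z": 0,"spin": 0},
    {"fingers": 1,"x": -0.89,"y": -0.95,"z": 0,"spin": 0},
  ],
)

```text
time_s: 1.82
tcp_pos: [532.8, -91.1, 404.6]
orientation: [-180.0, -0.0, 162.0]
ft_force: [-0.0, -0.0, -0.6]
opening: 85.5
grasp_force: 0.0
```

Call:
apply_moves(
  commands=[
    {"fingers": 1,"x": 0,"y": 0,"z": 0,"spin": 0.121},
    {"fingers": 1,"x": 0,"y": 0,"z": 0,"spin": 0.121},
    {"fingers": 1,"x": 0,"y": 0,"z": 0,"spin": 0.121},
    {"fingers": 1,"x": 0,"y": 0,"z": 0,"spin": 0.121},
    {"fingers": 1,"x": 0,"y": 0,"z": 0,"spin": 0.121},
    {"fingers": 1,"x": 0,"y": 0,"z": 0,"spin": 0.121},
    {"fingers": 1,"x": 0,"y": 0,"z": 0,"spin": 0.121},
    {"fingers": 1,"x": 0,"y": 0,"z": 0,"spin": 0.121},
    {"fingers": 1,"x": 0,"y": 0,"z": 0,"spin": 0.121},
    {"fingers": 1,"x": 0,"y": 0,"z": 0,"spin": 0.121},
    {"fingers": 1,"x": 0,"y": 0,"z": 0,"spin": 0.121},
    {"fingers": 1,"x": 0,"y": 0,"z": 0,"spin": 0},
  ],
)

```text
time_s: 2.82
tcp_pos: [532.4, -89.1, 404.4]
orientation: [-180.0, 0.0, 85.5]
ft_force: [0.2, 0.8, -0.1]
opening: 85.6
grasp_force: 0.0
```

```bash
python3 - <<'E'
from h import *
w=snap('wrist');save('wrist1',w['image'])
print(w['xyz'],w['rotation']);print(status.read_state()['qpos'],np.percentile(w['z_map'],[0,1,50,99]))
E
```

```text
[538.24782262 -16.92266844 373.8641229 ] [ 1.63559467e+02  8.14461559e-02 -4.56204721e+00]
[ -4.2028394   15.76507117  12.92562157 105.85899408  -4.0646046
  58.85385853   6.20786913] [   0.           52.44647923  361.96209717 1395.9279541 ]
```

View pics/wrist1.png

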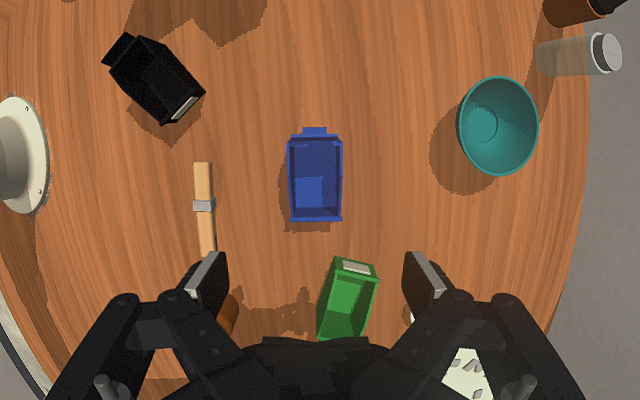

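The wrist view shows the blue bin centred at about (315,180), with its tongue at (315,131) and the fingers clear of it. I'll measure it from here too.

```bash
cat >> h.py <<'E'
def wcloud(s):
    v,u=np.mgrid[0:400,0:640]; z=s['z_map']; f=foc(s)
    dx=u-s['cx'];dy=v-s['cy'];r=np.hypot(dx,dy)+1e-9;t=np.tan(np.minimum(r/f,1.5))
    p=np.stack([dx/r*t*z,dy/r*t*z,z],-1)
    return p@R.from_euler('xyz',s['rotation'],degrees=True).as_matrix().T+np.array(s['xyz'])
E
python3 - <<'E'
from h import *
s=load('wrist');P=wcloud(s);I=s['image'].astype(int)
m=np.zeros((400,640),bool);m[120:230,275:355]=1
m&=(I[...,2]>I[...,0]+30)&(I[...,2]>I[...,1]+15)&(s['z_map']>0)
p=P[m];print(len(p),p.min(0),p.max(0),'bench',np.median(P[240:250,300:310,2]))
for lo,hi in((2,20),(36,44),(60,71),(74,90),(62,71)):
    t=p[(p[:,2]>lo)&(p[:,2]<hi)];print(lo,len(t),t.mean(0),cv2.minAreaRect(t[:,:2].astype(np.float32)))
t=p[(p[:,2]>20)&(p[:,2]<72)];print(cv2.minAreaRect(t[:,:2].astype(np.float32)))
E
```

```text
4273 [ 493.97196336 -154.02360907   -2.35651437] [567.28640001 -32.9491272   83.70433159] bench 0.3517135613920743
2 2671 [531.10882058 -92.32535865   4.39662698] ((530.908203125, -83.85263061523438), (100.35803985595703, 54.09132766723633), 85.42352294921875)
36 197 [ 526.49495803 -132.31079975   42.04068573] ((531.8255004882812, -92.1600570678711), (91.29154968261719, 58.0481071472168), 86.15354919433594)
60 559 [532.46786628 -59.9001342   67.14150808] ((532.463134765625, -71.30690002441406), (54.78179168701172, 55.2811164855957), 86.72876739501953)
74 173 [535.2671761  -38.86045513  81.23994037] ((534.5181884765625, -38.96467971801758), (4.667566299438477, 42.999839782714844), 88.03968048095703)
62 520 [531.64900216 -58.34249397  67.59345458] ((532.4400634765625, -69.39407348632812), (50.95763397216797, 55.11612319946289), 86.9716796875)
((531.1903076171875, -90.69296264648438), (93.62483215332031, 58.04562759399414), 87.05555725097656)
```

Call:
apply_moves(
  commands=[
    {"fingers": 1,"x": 0.07,"y": -0.02,"z": 0.85,"spin": -0.009},
    {"fingers": 1,"x": 0,"y": 0,"z": 0.85,"spin": 0},
    {"fingers": 1,"x": 0,"y": 0,"z": 0.85,"spin": 0},
    {"fingers": 1,"x": 0,"y": 0,"z": 0.85,"spin": 0},
    {"fingers": 1,"x": 0,"y": 0,"z": 0.85,"spin": 0},
    {"fingers": 1,"x": 0,"y": 0,"z": 0.85,"spin": 0},
    {"fingers": 1,"x": 0,"y": 0,"z": 0.85,"spin": 0},
    {"fingers": 1,"x": 0,"y": 0,"z": 0.8,"spin": 0},
    {"fingers": 1,"x": 0,"y": 0,"z": 0,"spin": 0},
    {"fingers": 1,"x": 0,"y": 0,"z": 0,"spin": 0},
  ],
)

```text
time_s: 3.7
tcp_pos: [531.3, -87.0, 201.2]
orientation: [-179.8, -0.0, 86.4]
ft_force: [0.9, 0.9, 0.2]
opening: 85.5
grasp_force: 0.0
```

Call:
apply_moves(
  commands=[
    {"fingers": 0.5,"x": 0,"y": 0,"z": 0,"spin": 0},
    {"fingers": 0.5,"x": 0,"y": 0,"z": 0,"spin": 0},
    {"fingers": 0.5,"x": 0,"y": 0,"z": 0,"spin": 0},
    {"fingers": 0.5,"x": 0,"y": 0,"z": 0,"spin": 0},
    {"fingers": 0.5,"x": 0,"y": 0,"z": 0,"spin": 0},
    {"fingers": 0.5,"x": 0,"y": 0,"z": 0,"spin": 0},
  ],
)

```text
time_s: 4.2
tcp_pos: [533.1, -87.3, 204.2]
orientation: [179.8, 0.0, 86.2]
ft_force: [-0.9, 0.6, 7.2]
opening: 55.2
grasp_force: 64.9
```

Call:
apply_moves(
  commands=[
    {"fingers": 0.5,"x": 0,"y": 0,"z": -0.3,"spin": 0},
    {"fingers": 0.5,"x": 0,"y": 0,"z": -0.8,"spin": 0},
    {"fingers": 0.5,"x": 0,"y": 0,"z": -0.8,"spin": 0},
    {"fingers": 0.5,"x": 0,"y": 0,"z": -0.8,"spin": 0},
    {"fingers": 0.5,"x": 0,"y": 0,"z": -0.8,"spin": 0},
    {"fingers": 0.5,"x": 0,"y": 0,"z": -0.8,"spin": -0.11},
    {"fingers": 0.5,"x": 0,"y": 0,"z": -0.8,"spin": -0.11},
    {"fingers": 0.5,"x": 0,"y": 0,"z": -0.2,"spin": -0.11},
    {"fingers": 0.5,"x": 0,"y": 0,"z": 0,"spin": -0.11},
    {"fingers": 0.5,"x": 0,"y": 0,"z": 0,"spin": 0},
  ],
)

```text
time_s: 5.03
tcp_pos: [532.0, -87.1, 363.0]
orientation: [179.9, 0.1, 111.7]
ft_force: [-0.1, 0.3, -1.2]
opening: 55.1
grasp_force: 64.1
```

Call:
apply_moves(
  commands=[
    {"fingers": 0.5,"x": 0.87,"y": 0.54,"z": 0,"spin": 0},
    {"fingers": 0.5,"x": 0.87,"y": 0.54,"z": 0,"spin": 0},
    {"fingers": 0.5,"x": 0.87,"y": 0.54,"z": 0,"spin": 0},
    {"fingers": 0.5,"x": 0.87,"y": 0.54,"z": 0,"spin": 0},
    {"fingers": 0.5,"x": 0.87,"y": 0.54,"z": 0,"spin": 0},
    {"fingers": 0.5,"x": 0.87,"y": 0.54,"z": 0,"spin": 0},
    {"fingers": 0.5,"x": 0.87,"y": 0.54,"z": 0,"spin": 0},
    {"fingers": 0.5,"x": 0.87,"y": 0.54,"z": 0,"spin": 0},
    {"fingers": 0.5,"x": 0.87,"y": 0.54,"z": 0,"spin": 0},
    {"fingers": 0.5,"x": 0.5,"y": 0.54,"z": 0,"spin": 0},
    {"fingers": 0.5,"x": 0,"y": 0,"z": 0,"spin": 0},
    {"fingers": 0.5,"x": 0,"y": 0,"z": 0,"spin": 0},
  ],
)

```text
time_s: 6.03
tcp_pos: [591.0, 206.5, 360.6]
orientation: [-179.9, -0.0, 111.5]
ft_force: [0.1, -1.2, -1.8]
opening: 55.1
grasp_force: 64.4
```

```bash
cat > blue.py <<'E'
from h import *
n=np.array([-0.3658,.9307]);ey=np.array([-.9307,-.3658]);O=np.array([553.7,283.9])
# bin pose fit in panel x-z plane from scene+side clouds of blue points
def get(nm):
    s=snap(nm);P=cloud(s) if nm!='wrist' else wcloud(s);I=s['image'].astype(int)
    X=(P[...,:2]-O)@n;Y=(P[...,:2]-O)@ey;Z=P[...,2]
    m=(I[...,2]>I[...,0]+30)&(I[...,2]>I[...,1]+15)&(s['z_map']>0)&(abs(Y+7)<45)&(X>-170)&(X<60)&(Z>40)&(Z<320)
    return s,np.stack([X[m],Y[m],Z[m]],1),m
if __name__=='__main__':
    st=status.read_state();print(np.round(st['tcp_pos'],1),np.round(st['orientation'],1),np.round(st['ft_force'],1),'panel xy',((st['tcp_pos'][:2]-O)@n).round(1),((st['tcp_pos'][:2]-O)@ey).round(1))
    for nm in('scene','side','wrist'):
        s,p,m=get(nm)
        v,u=np.where(m);print(nm,len(p),(u.min(),u.max(),v.min(),v.max()) if len(p) else '',p.min(0).round(),p.max(0).round(),np.median(p,0).round())
E
python3 blue.py
python3 - <<'E'
from h import *
a=load('scene')['image'][60:260,330:530];w=load('wrist')['image']
im=np.zeros((400,800,3),np.uint8);im[:400,:400]=cv2.resize(a,(400,400),interpolation=cv2.INTER_CUBIC);im[:250,400:]=cv2.resize(w,(400,250));save('pre',im)
E
```

```text
[591.  206.5 360.6] [-179.9   -0.   111.5] [ 0.1 -1.2 -1.8] panel xy -85.7 -6.4
scene 853 (np.int64(392), np.int64(433), np.int64(154), np.int64(197)) [-140.  -49.  156.] [-46.  26. 264.] [-92.   9. 183.]
side 1110 (np.int64(281), np.int64(312), np.int64(252), np.int64(296)) [-136.  -34.  156.] [-34.  25. 271.] [-72.  -4. 170.]
wrist 23706 (np.int64(238), np.int64(392), np.int64(148), np.int64(341)) [-137.  -38.  156.] [-35.  26. 262.] [-85.  -5. 181.]
```

View pics/pre.png

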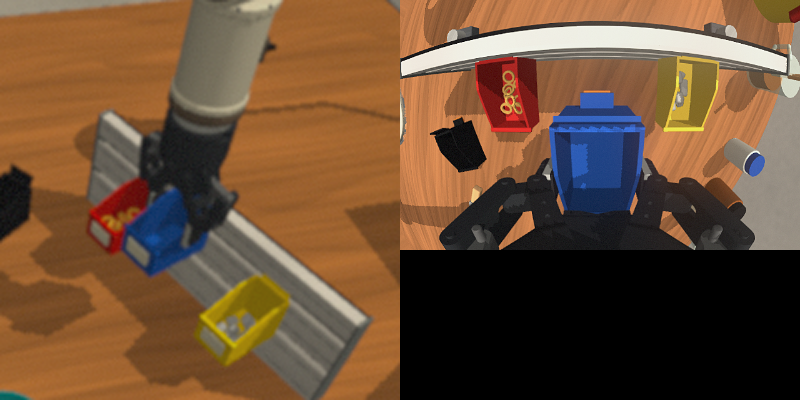

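Bin held upright in front of the gap, foot and tongue toward the panel. Next I pivot it in the grip by pressing the foot on the panel face just under its top edge.

Call:
apply_moves(
  commands=[
    {"fingers": 0.5,"x": 0.4,"y": 0,"z": -0.2,"spin": 0},
    {"fingers": 0.5,"x": 0.4,"y": 0,"z": 0,"spin": 0},
    {"fingers": 0.5,"x": 0.1,"y": 0,"z": 0,"spin": 0},
    {"fingers": 0.5,"x": 0.1,"y": 0,"z": 0,"spin": 0},
  ],
)

```text
time_s: 6.52
tcp_pos: [579.8, 234.3, 367.6]
orientation: [180.0, -0.1, 111.5]
ft_force: [-0.3, 0.1, -2.8]
opening: 55.4
grasp_force: 64.4
```

Call:
apply_moves(
  commands=[
    {"fingers": 0.5,"x": 0.1,"y": 0,"z": 0,"spin": 0},
    {"fingers": 0.5,"x": 0.1,"y": 0,"z": 0,"spin": 0},
  ],
)

```text
time_s: 6.68
tcp_pos: [578.7, 237.2, 367.3]
orientation: [-180.0, 0.1, 111.4]
ft_force: [1.5, -5.7, 1.1]
opening: 55.3
grasp_force: 64.3
```

Call:
apply_moves(
  commands=[
    {"fingers": 0.5,"x": 0.1,"y": 0,"z": 0,"spin": 0},
  ],
)

```text
time_s: 6.77
tcp_pos: [578.4, 237.9, 367.3]
orientation: [-180.0, 0.3, 111.3]
ft_force: [2.9, -11.7, 0.3]
opening: 55.0
grasp_force: 64.3
```

Call:
apply_moves(
  commands=[
    {"fingers": 0.5,"x": 0.08,"y": 0,"z": 0,"spin": 0},
  ],
)

```text
time_s: 6.85
tcp_pos: [578.2, 238.5, 367.3]
orientation: [-180.0, 0.4, 111.2]
ft_force: [4.7, -12.5, 0.6]
opening: 55.4
grasp_force: 64.3
```

Call:
apply_moves(
  commands=[
    {"fingers": 0.5,"x": 0.08,"y": 0,"z": -0.02,"spin": 0},
  ],
)

```text
time_s: 6.93
tcp_pos: [577.9, 239.0, 367.8]
orientation: [-179.9, 0.6, 111.1]
ft_force: [5.1, -17.0, 0.1]
opening: 55.2
grasp_force: 64.3
```

Call:
apply_moves(
  commands=[
    {"fingers": 0.5,"x": 0.05,"y": 0,"z": 0,"spin": 0},
  ],
)

```text
time_s: 7.02
tcp_pos: [577.8, 239.3, 367.8]
orientation: [-179.9, 0.6, 111.1]
ft_force: [5.1, -16.4, 0.3]
opening: 55.4
grasp_force: 64.3
```

Call:
apply_moves(
  commands=[
    {"fingers": 0.635,"x": 0,"y": 0,"z": 0,"spin": 0},
  ],
)

```text
time_s: 7.1
tcp_pos: [577.9, 239.2, 367.8]
orientation: [-179.9, 0.6, 111.0]
ft_force: [4.1, -15.8, 0.4]
opening: 55.4
grasp_force: 64.3
```

Call:
apply_moves(
  commands=[
    {"fingers": 0.635,"x": 0,"y": 0,"z": 0,"spin": 0},
  ],
)

```text
time_s: 7.18
tcp_pos: [577.9, 239.1, 367.8]
orientation: [-179.9, 0.6, 111.0]
ft_force: [3.8, -14.6, -0.6]
opening: 55.3
grasp_force: 64.3
```

Call:
apply_moves(
  commands=[
    {"fingers": 0.5,"x": 0.1,"y": 0,"z": 0,"spin": 0},
  ],
)

```text
time_s: 7.27
tcp_pos: [577.2, 240.8, 367.8]
orientation: [-179.9, 0.7, 111.0]
ft_force: [5.6, -19.1, 1.9]
opening: 55.6
grasp_force: 64.6
```

Call:
apply_moves(
  commands=[
    {"fingers": 0.5,"x": 0.1,"y": 0,"z": 0,"spin": 0},
  ],
)

```text
time_s: 7.35
tcp_pos: [576.5, 243.1, 368.1]
orientation: [-180.0, 0.7, 110.9]
ft_force: [5.0, -18.7, 5.1]
opening: 55.2
grasp_force: 65.0
```

```bash
python3 blue.py
```

```text
[576.5 243.1 368.1] [-180.     0.7  110.9] [  5.  -18.7   5.1] panel xy -46.3 -6.2
scene 909 (np.int64(402), np.int64(448), np.int64(147), np.int64(189)) [-106.  -48.  162.] [ -7.  23. 281.] [-55.   8. 194.]
side 1053 (np.int64(284), np.int64(315), np.int64(268), np.int64(311)) [-94. -34. 161.] [  4.  24. 281.] [-45.  -4. 172.]
wrist 21905 (np.int64(241), np.int64(389), np.int64(156), np.int64(341)) [-101.  -40.  163.] [  4.  26. 270.] [-49.  -6. 188.]
```

Call:
apply_moves(
  commands=[
    {"fingers": 0.5,"x": 0.1,"y": 0,"z": 0,"spin": 0},
    {"fingers": 0.5,"x": 0.1,"y": 0,"z": -0.02,"spin": 0},
    {"fingers": 0.5,"x": 0.1,"y": 0,"z": -0.02,"spin": 0},
  ],
)

```text
time_s: 7.75
tcp_pos: [574.0, 249.6, 370.2]
orientation: [-180.0, 0.9, 110.8]
ft_force: [4.8, -24.0, 10.0]
opening: 55.1
grasp_force: 66.1
```

Call:
apply_moves(
  commands=[
    {"fingers": 0.5,"x": 0.1,"y": 0,"z": -0.02,"spin": 0},
    {"fingers": 0.5,"x": 0.1,"y": 0,"z": -0.02,"spin": 0},
    {"fingers": 0.5,"x": 0.1,"y": 0,"z": -0.02,"spin": 0},
    {"fingers": 0.5,"x": 0.1,"y": 0,"z": -0.02,"spin": 0},
  ],
)

```text
time_s: 8.08
tcp_pos: [569.0, 264.2, 372.8]
orientation: [179.9, 0.6, 111.0]
ft_force: [3.4, -15.6, 8.2]
opening: 55.1
grasp_force: 69.7
```

```bash
python3 blue.py
python3 - <<'E'
from h import *
a=load('scene')['image'][100:220,370:490];w=load('wrist')['image'];b=load('side')['image'][220:340,240:360]
im=np.zeros((600,800,3),np.uint8);im[:400,:400]=cv2.resize(a,(400,400),interpolation=cv2.INTER_CUBIC);im[:400,400:]=cv2.resize(b,(400,400),interpolation=cv2.INTER_CUBIC);im[400:,:320]=cv2.resize(w,(320,200));save('tilt1',im)
E
```

```text
[569.  264.2 372.8] [179.9   0.6 111. ] [  3.4 -15.6   8.2] panel xy -23.9 -7.0
scene 887 (np.int64(406), np.int64(450), np.int64(145), np.int64(181)) [-100.  -50.  162.] [ 12.  21. 275.] [-45.  -2. 209.]
side 904 (np.int64(285), np.int64(317), np.int64(278), np.int64(313)) [-64. -35. 162.] [ 28.  23. 292.] [-29.  -5. 179.]
wrist 21795 (np.int64(246), np.int64(383), np.int64(169), np.int64(343)) [-86. -38. 161.] [ 29.  24. 283.] [-27.  -8. 194.]
```

View pics/tilt1.png

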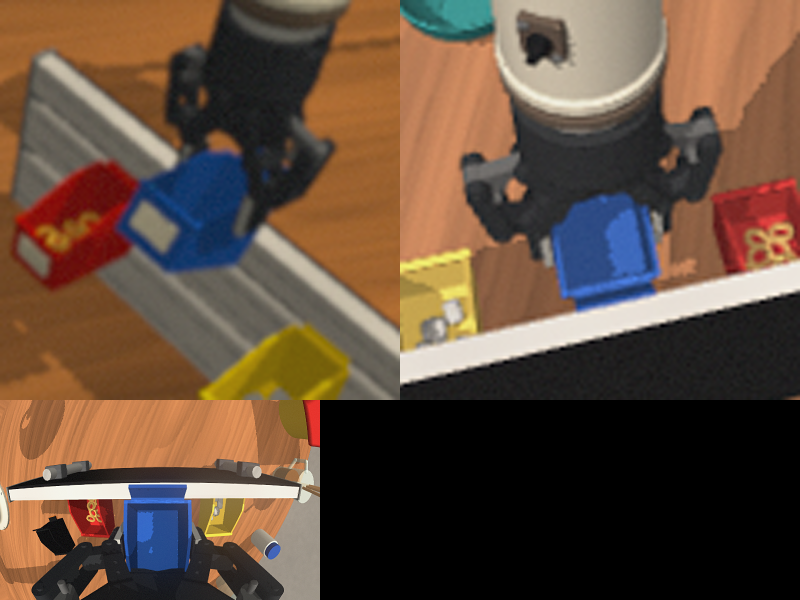

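Call:
apply_moves(
  commands=[
    {"fingers": 0.5,"x": 0.1,"y": 0,"z": 0,"spin": 0},
    {"fingers": 0.5,"x": 0.1,"y": 0,"z": 0,"spin": 0},
    {"fingers": 0.5,"x": 0.1,"y": 0,"z": 0,"spin": 0},
    {"fingers": 0.5,"x": 0.1,"y": 0,"z": 0,"spin": 0},
  ],
)

```text
time_s: 8.57
tcp_pos: [564.2, 277.3, 372.4]
orientation: [179.8, 0.5, 111.1]
ft_force: [4.7, -9.4, 2.5]
opening: 55.0
grasp_force: 69.5
```

Call:
apply_moves(
  commands=[
    {"fingers": 0.5,"x": 0.1,"y": 0,"z": 0,"spin": 0},
    {"fingers": 0.5,"x": 0.1,"y": 0,"z": 0,"spin": 0},
    {"fingers": 0.5,"x": 0,"y": 0,"z": 0,"spin": 0},
  ],
)

```text
time_s: 8.82
tcp_pos: [561.7, 283.6, 372.3]
orientation: [179.9, 0.5, 111.1]
ft_force: [4.6, -10.2, 1.4]
opening: 55.1
grasp_force: 69.9
```

```bash
cat > ang.py <<'E'
from blue import *
# Fit bin pose (theta, heel x,z) by outline: profile lines in bin x-z for interior points
def surf(q):  # distance of bin-frame points (x,z) to the known surfaces seen from above
    x,z=q[:,0],q[:,1]
    d=[np.hypot(z-3,np.maximum(abs(x)-42,0)), np.hypot(x-42,np.maximum(abs(z-35.5)-32.5,0)), np.hypot(x+42,np.maximum(abs(z-22)-20,0)),
       np.hypot(x+45,np.maximum(abs(z-21)-21,0)), np.hypot(z-0,np.maximum(abs(x)-45,0)), np.hypot(x-45,np.maximum(abs(z-34)-34,0)),
       np.hypot(z-68,np.maximum(abs(x-43.5)-1.5,0)), np.hypot(z-42,np.maximum(abs(x+43.5)-1.5,0))]
    t=np.clip(((x-47.5)*.342+(z-68)*.94),0,15);d+= [np.hypot(x-47.5-t*.342,z-68-t*.94)]
    return np.min(d,0)
from scipy.optimize import least_squares
def fit(p,x0):
    def f(a):
        th=a[0];dx=p[:,0]-a[1];dz=p[:,2]-a[2];c,s=np.cos(th),np.sin(th)
        # world = heel + R*(bin-heel): X= x c + z s ; Z=-x s + z c
        return surf(np.stack([dx*c-dz*s+45, dx*s+dz*c+65],1))
    r=min((least_squares(f,[np.radians(t),x0[0],x0[1]],loss='soft_l1',f_scale=1.5) for t in x0[2]),key=lambda r:r.cost)
    return np.degrees(r.x[0]),r.x[1],r.x[2],np.median(f(r.x))
if __name__=='__main__':
    import sys
    st=status.read_state();T=st['tcp_pos'];tx=(T[:2]-O)@n
    print('tcp panel',tx.round(1),((T[:2]-O)@ey).round(1),T[2].round(1),st['orientation'].round(1),st['ft_force'].round(1))
    for nm in('scene','side','wrist'):
        s,p,m=get(nm);Y=(T[:2]-O)@ey;p=p[(abs(p[:,1]-Y)<22)&(p[:,2]<T[2]-80)]
        if len(p)<50: continue
        if len(p)>2000:p=p[::len(p)//2000]
        r=fit(p,(tx+36,T[2]-172,(float(sys.argv[1])-12,float(sys.argv[1]),float(sys.argv[1])+10)))
        print(nm,len(p),'th %.1f heel X %.1f Z %.1f med %.2f'%r,' heel-tcp %.1f %.1f'%(r[1]-tx,r[2]-T[2]))
E
python3 ang.py 45
```

```text
tcp panel -3.2 -7.4 372.3 [179.9   0.5 111.1] [  4.6 -10.2   1.4]
scene 276 th 41.4 heel X 23.8 Z 208.6 med 0.75  heel-tcp 27.1 -163.7
side 786 th 42.7 heel X 25.8 Z 209.6 med 0.73  heel-tcp 29.0 -162.7
wrist 2289 th 40.9 heel X 28.2 Z 210.1 med 0.41  heel-tcp 31.5 -162.3
```

Call:
apply_moves(
  commands=[
    {"fingers": 0.5,"x": 0.1,"y": 0,"z": 0,"spin": 0},
    {"fingers": 0.5,"x": 0.1,"y": 0,"z": 0,"spin": 0},
    {"fingers": 0.5,"x": 0.1,"y": 0,"z": 0,"spin": 0},
    {"fingers": 0.5,"x": 0,"y": 0,"z": 0,"spin": 0},
  ],
)

```text
time_s: 9.3
tcp_pos: [558.2, 292.6, 372.3]
orientation: [179.9, 0.4, 111.2]
ft_force: [5.1, -9.4, 2.8]
opening: 55.8
grasp_force: 70.6
```

```bash
python3 ang.py 45
```

```text
tcp panel 6.4 -7.4 372.3 [179.9   0.4 111.2] [ 5.1 -9.4  2.8]
scene 257 th 2932.0 heel X 38.5 Z 202.7 med 4.48  heel-tcp 32.1 -169.6
side 795 th 48.9 heel X 34.8 Z 205.8 med 0.52  heel-tcp 28.4 -166.5
wrist 2234 th 48.7 heel X 34.8 Z 205.9 med 0.40  heel-tcp 28.4 -166.4
```

Call:
apply_moves(
  commands=[
    {"fingers": 0.5,"x": -0.4,"y": 0,"z": 0,"spin": 0},
    {"fingers": 0.5,"x": -0.8,"y": 0,"z": 0,"spin": 0},
    {"fingers": 0.5,"x": -0.8,"y": 0,"z": 0,"spin": 0},
    {"fingers": 0.5,"x": -0.4,"y": 0,"z": 0,"spin": 0},
    {"fingers": 0.5,"x": 0,"y": 0,"z": 0,"spin": 0},
    {"fingers": 0.5,"x": 0,"y": 0,"z": 0,"spin": 0},
  ],
)

```text
time_s: 9.95
tcp_pos: [581.7, 229.6, 371.2]
orientation: [-180.0, -0.0, 111.3]
ft_force: [0.5, 1.2, -1.5]
opening: 55.1
grasp_force: 70.1
```

```bash
python3 ang.py 48; python3 - <<'E'
from blue import *
for nm in('scene','side','wrist'):
    s=load(nm);P=cloud(s) if nm!='wrist' else wcloud(s);I=s['image'].astype(int)
    X=(P[...,:2]-O)@n;Y=(P[...,:2]-O)@ey;Z=P[...,2]
    m=(s['z_map']>0)&(abs(Z-175)<6)&(X>-4)&(X<26)&(abs(Y)<215)
    x=X[m]
    # edge position vs y (tilt of fit) : per-Y bins front and back edges
    fr=[];
    for y in range(-200,200,20):
        k=m&(abs(Y-y)<10)
        if k.sum()>15: fr.append((y,*np.percentile(X[k],[4,96]),np.median(Z[k])))
    fr=np.array(fr)
    if len(fr)>3: print(nm,m.sum(),'Z',np.median(Z[m]),'front fit',np.polyfit(fr[:,0],fr[:,1],1),'back',np.polyfit(fr[:,0],fr[:,2],1),'Zfit',np.polyfit(fr[:,0],fr[:,3],1))
E
```

```text
tcp panel -60.8 -6.2 371.2 [-180.    -0.   111.3] [ 0.5  1.2 -1.5]
scene 252 th 49.0 heel X -36.0 Z 203.8 med 0.68  heel-tcp 24.8 -167.5
side 712 th 50.6 heel X -30.2 Z 205.2 med 0.81  heel-tcp 30.6 -166.0
wrist 2228 th 46.9 heel X -30.5 Z 204.1 med 0.36  heel-tcp 30.3 -167.1
scene 917 Z 174.0890949483296 front fit [-4.73687052e-05 -8.77316598e-01] back [-9.07357778e-03  1.97091386e+01] Zfit [8.54610085e-05 1.74101447e+02]
side 2699 Z 175.19502748983848 front fit [4.17958019e-04 3.22748585e+00] back [-1.20547305e-04  2.44056620e+01] Zfit [-2.41876709e-04  1.75171164e+02]
wrist 21240 Z 175.2311055195035 front fit [4.26183653e-04 2.77358325e+00] back [1.36061396e-03 2.30455932e+01] Zfit [3.40259970e-04 1.75232133e+02]
```

Call:
apply_moves(
  commands=[
    {"fingers": 0.5,"x": 0,"y": 0,"z": 0.6,"spin": 0},
    {"fingers": 0.5,"x": 0,"y": 0,"z": 0.6,"spin": 0},
    {"fingers": 0.5,"x": 0,"y": 0,"z": 0.6,"spin": 0},
    {"fingers": 0.5,"x": 0,"y": 0,"z": 0.5,"spin": 0},
    {"fingers": 0.5,"x": 0.1,"y": 0,"z": 0.11,"spin": 0},
    {"fingers": 0.5,"x": 0.1,"y": 0,"z": 0,"spin": 0},
    {"fingers": 0.5,"x": 0,"y": 0,"z": 0,"spin": 0},
  ],
)

```text
time_s: 10.68
tcp_pos: [578.9, 237.9, 299.6]
orientation: [180.0, -0.1, 111.6]
ft_force: [0.0, 0.6, -1.8]
opening: 54.9
grasp_force: 70.1
```

```bash
python3 ang.py 48; python3 - <<'E'
from h import *
a=load('scene')['image'][100:220,370:490];w=load('wrist')['image'][150:350,160:480]
im=np.zeros((600,800,3),np.uint8);im[:400,:400]=cv2.resize(a,(400,400),interpolation=cv2.INTER_CUBIC);im[:250,400:]=cv2.resize(w,(400,250));save('ins0',im)
E
```

```text
tcp panel -52.0 -6.6 299.6 [ 1.800e+02 -1.000e-01  1.116e+02] [ 0.   0.6 -1.8]
scene 239 th 48.6 heel X -26.2 Z 132.6 med 0.76  heel-tcp 25.8 -167.0
side 514 th 52.3 heel X -23.0 Z 132.9 med 0.74  heel-tcp 29.0 -166.7
wrist 2215 th 47.9 heel X -23.4 Z 134.5 med 0.38  heel-tcp 28.6 -165.1
```

View pics/ins0.png

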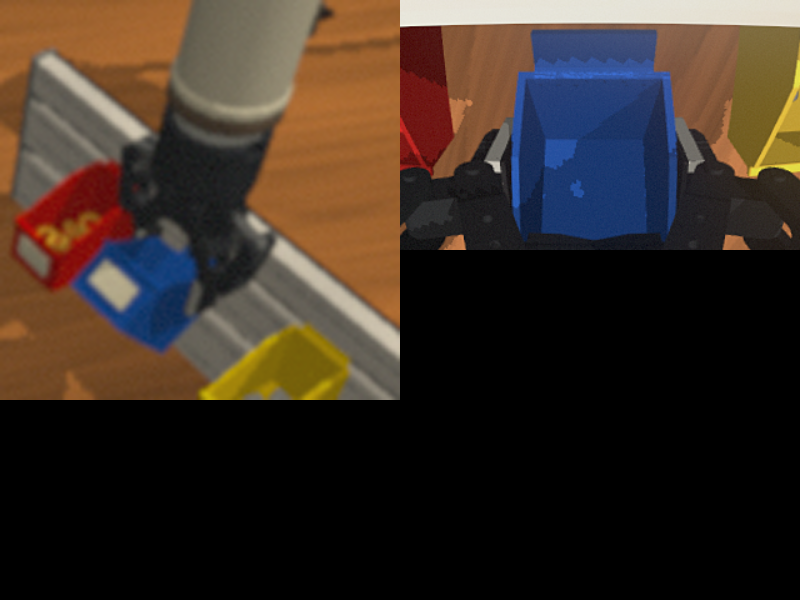

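Bin is tilted ~48° in the gap, its tongue about 7 mm short of the panel face and level with the upper groove. Now I feel it in.

Call:
apply_moves(
  commands=[
    {"fingers": 0.5,"x": 0.08,"y": 0,"z": 0,"spin": 0},
    {"fingers": 0.5,"x": 0.08,"y": 0,"z": 0,"spin": 0},
    {"fingers": 0.5,"x": 0.06,"y": 0,"z": 0,"spin": 0},
  ],
)

```text
time_s: 11.08
tcp_pos: [577.0, 242.2, 299.6]
orientation: [180.0, -0.0, 111.4]
ft_force: [0.4, -0.3, -1.9]
opening: 55.2
grasp_force: 70.1
```

Call:
apply_moves(
  commands=[
    {"fingers": 0.5,"x": 0.06,"y": 0,"z": 0,"spin": 0},
    {"fingers": 0.5,"x": 0.06,"y": 0,"z": 0,"spin": 0},
  ],
)

```text
time_s: 11.25
tcp_pos: [575.6, 245.4, 299.2]
orientation: [180.0, -0.0, 111.4]
ft_force: [1.2, 0.2, -1.4]
opening: 55.0
grasp_force: 70.1
```

Call:
apply_moves(
  commands=[
    {"fingers": 0.5,"x": 0.06,"y": 0,"z": 0,"spin": 0},
    {"fingers": 0.5,"x": 0,"y": 0,"z": 0,"spin": 0},
  ],
)

```text
time_s: 11.42
tcp_pos: [574.8, 247.5, 299.1]
orientation: [-180.0, -0.0, 111.5]
ft_force: [-0.2, 1.0, -1.8]
opening: 55.2
grasp_force: 70.1
```

Call:
apply_moves(
  commands=[
    {"fingers": 0.5,"x": 0.07,"y": 0,"z": 0,"spin": 0},
    {"fingers": 0.5,"x": 0.07,"y": 0,"z": 0,"spin": 0},
    {"fingers": 0.5,"x": 0,"y": 0,"z": 0,"spin": 0},
  ],
)

```text
time_s: 11.67
tcp_pos: [573.2, 251.4, 299.0]
orientation: [-180.0, -0.0, 111.5]
ft_force: [-0.5, 0.1, -2.3]
opening: 54.9
grasp_force: 70.1
```

Call:
apply_moves(
  commands=[
    {"fingers": 0.5,"x": 0.07,"y": 0,"z": 0,"spin": 0},
    {"fingers": 0.5,"x": 0.07,"y": 0,"z": 0,"spin": 0},
    {"fingers": 0.5,"x": 0,"y": 0,"z": 0,"spin": 0},
  ],
)

```text
time_s: 11.92
tcp_pos: [571.7, 255.3, 299.1]
orientation: [-180.0, -0.0, 111.5]
ft_force: [0.6, -0.1, -1.7]
opening: 55.0
grasp_force: 70.1
```

Call:
apply_moves(
  commands=[
    {"fingers": 0.5,"x": 0,"y": 0,"z": -0.05,"spin": 0},
    {"fingers": 0.5,"x": 0,"y": 0,"z": 0,"spin": 0},
  ],
)

```text
time_s: 12.08
tcp_pos: [572.0, 254.7, 300.8]
orientation: [180.0, 0.0, 111.4]
ft_force: [0.1, 0.5, -1.6]
opening: 55.2
grasp_force: 70.1
```

Call:
apply_moves(
  commands=[
    {"fingers": 0.5,"x": 0.07,"y": 0,"z": 0,"spin": 0},
    {"fingers": 0.5,"x": 0,"y": 0,"z": 0,"spin": 0},
  ],
)

```text
time_s: 12.25
tcp_pos: [571.1, 257.0, 300.6]
orientation: [180.0, -0.0, 111.4]
ft_force: [-0.3, 0.1, -1.1]
opening: 55.4
grasp_force: 70.1
```

Call:
apply_moves(
  commands=[
    {"fingers": 0.5,"x": 0.05,"y": 0,"z": 0,"spin": 0},
    {"fingers": 0.5,"x": 0,"y": 0,"z": 0,"spin": 0},
  ],
)

```text
time_s: 12.42
tcp_pos: [570.5, 258.3, 300.6]
orientation: [-180.0, -0.0, 111.4]
ft_force: [0.1, -0.4, -2.4]
opening: 54.6
grasp_force: 70.1
```

Call:
apply_moves(
  commands=[
    {"fingers": 0.5,"x": 0.05,"y": 0,"z": 0,"spin": 0},
    {"fingers": 0.5,"x": 0,"y": 0,"z": 0,"spin": 0},
  ],
)

```text
time_s: 12.58
tcp_pos: [570.0, 259.7, 300.6]
orientation: [-180.0, -0.0, 111.4]
ft_force: [-0.4, 0.9, -1.4]
opening: 55.0
grasp_force: 70.1
```

Call:
apply_moves(
  commands=[
    {"fingers": 0.5,"x": 0.05,"y": 0,"z": 0,"spin": 0},
    {"fingers": 0.5,"x": 0,"y": 0,"z": 0,"spin": 0},
  ],
)

```text
time_s: 12.75
tcp_pos: [569.5, 261.1, 300.6]
orientation: [180.0, -0.0, 111.4]
ft_force: [0.1, -0.2, -1.6]
opening: 55.5
grasp_force: 70.1
```

```bash
python3 ang.py 48
```

```text
tcp panel -27.0 -6.3 300.6 [180.   -0.  111.4] [ 0.1 -0.2 -1.6]
scene 229 th 48.8 heel X -2.2 Z 133.9 med 0.79  heel-tcp 24.7 -166.8
side 271 th 85.2 heel X 6.6 Z 101.7 med 1.14  heel-tcp 33.6 -199.0
wrist 2226 th 47.7 heel X 2.8 Z 134.8 med 0.40  heel-tcp 29.8 -165.9
```

Call:
apply_moves(
  commands=[
    {"fingers": 0.5,"x": 0.05,"y": 0,"z": 0,"spin": 0},
    {"fingers": 0.5,"x": 0,"y": 0,"z": 0,"spin": 0},
  ],
)

```text
time_s: 13.07
tcp_pos: [569.0, 262.2, 300.6]
orientation: [180.0, 0.0, 111.4]
ft_force: [0.1, -0.8, -1.0]
opening: 55.0
grasp_force: 70.1
```

Call:
apply_moves(
  commands=[
    {"fingers": 0.5,"x": 0.04,"y": 0,"z": 0,"spin": 0},
    {"fingers": 0.5,"x": 0,"y": 0,"z": 0,"spin": 0},
  ],
)

```text
time_s: 13.23
tcp_pos: [568.9, 262.5, 300.7]
orientation: [-180.0, 0.1, 111.4]
ft_force: [1.1, -3.5, -1.0]
opening: 55.2
grasp_force: 70.2
```

Tongue is in to full depth at 3.5 N. I'll look for a light grip so the bin can pivot in the pads while I lower the front.

Call:
apply_moves(
  commands=[
    {"fingers": 0.642,"x": -0.02,"y": 0,"z": 0.03,"spin": 0},
    {"fingers": 0.642,"x": 0,"y": 0,"z": 0,"spin": 0},
  ],
)

```text
time_s: 13.4
tcp_pos: [569.0, 262.3, 300.4]
orientation: [180.0, 0.0, 111.4]
ft_force: [-0.6, -3.6, 4.1]
opening: 55.1
grasp_force: 71.0
```

Call:
apply_moves(
  commands=[
    {"fingers": 0.646,"x": 0,"y": 0,"z": 0,"spin": 0},
  ],
)

```text
time_s: 13.48
tcp_pos: [569.0, 262.3, 300.3]
orientation: [180.0, 0.0, 111.4]
ft_force: [-1.6, -3.8, 4.8]
opening: 55.9
grasp_force: 54.3
```

Call:
apply_moves(
  commands=[
    {"fingers": 0.649,"x": 0,"y": 0,"z": 0,"spin": 0},
  ],
)

```text
time_s: 13.57
tcp_pos: [569.0, 262.3, 300.2]
orientation: [180.0, 0.0, 111.4]
ft_force: [-0.8, -5.1, 5.1]
opening: 55.5
grasp_force: 37.8
```

Call:
apply_moves(
  commands=[
    {"fingers": 0.651,"x": 0,"y": 0,"z": 0,"spin": 0},
  ],
)

```text
time_s: 13.65
tcp_pos: [569.0, 262.3, 300.1]
orientation: [180.0, 0.0, 111.4]
ft_force: [-0.9, -3.8, 5.6]
opening: 55.5
grasp_force: 26.8
```

Call:
apply_moves(
  commands=[
    {"fingers": 0.653,"x": 0,"y": 0,"z": 0,"spin": 0},
  ],
)

```text
time_s: 13.73
tcp_pos: [569.0, 262.3, 300.0]
orientation: [180.0, 0.0, 111.4]
ft_force: [-0.4, -5.7, 6.4]
opening: 56.1
grasp_force: 15.6
```

Call:
apply_moves(
  commands=[
    {"fingers": 0.6545,"x": 0,"y": 0,"z": 0,"spin": 0},
  ],
)

```text
time_s: 13.82
tcp_pos: [569.0, 262.3, 299.8]
orientation: [180.0, 0.0, 111.4]
ft_force: [1.2, -4.9, 3.1]
opening: 56.2
grasp_force: 7.1
```

Call:
apply_moves(
  commands=[
    {"fingers": 0.6545,"x": 0,"y": 0,"z": 0.06,"spin": 0},
  ],
)

```text
time_s: 13.9
tcp_pos: [569.1, 262.4, 298.1]
orientation: [180.0, 0.0, 111.4]
ft_force: [0.5, -5.0, 1.8]
opening: 56.2
grasp_force: 6.9
```

Call:
apply_moves(
  commands=[
    {"fingers": 0.6545,"x": 0,"y": 0,"z": 0.06,"spin": 0},
  ],
)

```text
time_s: 13.98
tcp_pos: [569.1, 262.5, 295.9]
orientation: [180.0, 0.0, 111.4]
ft_force: [2.1, -3.6, 2.3]
opening: 55.9
grasp_force: 6.7
```

```bash
python3 ang.py 45
```

```text
tcp panel -25.5 -6.5 295.9 [180.    0.  111.4] [ 2.1 -3.6  2.3]
scene 250 th 41.8 heel X -0.2 Z 133.0 med 0.80  heel-tcp 25.3 -162.9
side 235 th 87.8 heel X 9.6 Z 92.8 med 1.22  heel-tcp 35.1 -203.1
wrist 2930 th 39.7 heel X 25.7 Z 113.3 med 0.46  heel-tcp 51.3 -182.6
```

Call:
apply_moves(
  commands=[
    {"fingers": 0.6545,"x": 0,"y": 0,"z": 0.07,"spin": 0},
    {"fingers": 0.6545,"x": 0,"y": 0,"z": 0.07,"spin": 0},
  ],
)

```text
time_s: 14.3
tcp_pos: [568.8, 263.1, 291.7]
orientation: [180.0, -0.0, 111.4]
ft_force: [2.2, -2.9, 0.9]
opening: 56.0
grasp_force: 6.5
```

Call:
apply_moves(
  commands=[
    {"fingers": 0.6545,"x": 0,"y": 0,"z": 0.07,"spin": 0},
    {"fingers": 0.6545,"x": 0,"y": 0,"z": 0.07,"spin": 0},
  ],
)

```text
time_s: 14.47
tcp_pos: [568.8, 263.2, 287.5]
orientation: [180.0, -0.0, 111.4]
ft_force: [2.8, -2.5, 0.3]
opening: 56.0
grasp_force: 6.2
```

```bash
python3 ang.py 32
```

```text
tcp panel -24.7 -6.5 287.5 [180.   -0.  111.4] [ 2.8 -2.5  0.3]
scene 281 th 25.4 heel X 1.9 Z 135.5 med 0.65  heel-tcp 26.7 -152.0
side 186 th 450.5 heel X 6.5 Z 85.7 med 0.98  heel-tcp 31.3 -201.8
wrist 2358 th 18.9 heel X -27.2 Z 149.2 med 0.67  heel-tcp -2.5 -138.3
```

Call:
apply_moves(
  commands=[
    {"fingers": 0.6545,"x": 0,"y": 0,"z": 0.07,"spin": 0},
    {"fingers": 0.6545,"x": 0,"y": 0,"z": 0.07,"spin": 0},
  ],
)

```text
time_s: 14.78
tcp_pos: [568.4, 263.2, 283.4]
orientation: [-180.0, -0.0, 111.5]
ft_force: [1.2, -1.4, -0.3]
opening: 55.7
grasp_force: 6.1
```

Call:
apply_moves(
  commands=[
    {"fingers": 0.6545,"x": 0,"y": 0,"z": 0.07,"spin": 0},
    {"fingers": 0.6545,"x": 0,"y": 0,"z": 0.05,"spin": 0},
  ],
)

```text
time_s: 14.95
tcp_pos: [568.4, 263.2, 279.5]
orientation: [-180.0, -0.0, 111.5]
ft_force: [0.5, -0.6, -1.0]
opening: 55.7
grasp_force: 6.0
```

```bash
python3 ang.py 15; python3 - <<'E'
from h import *
a=load('scene')['image'][100:220,370:490];w=load('wrist')['image'][150:350,160:480]
im=np.zeros((600,800,3),np.uint8);im[:400,:400]=cv2.resize(a,(400,400),interpolation=cv2.INTER_CUBIC);im[:250,400:]=cv2.resize(w,(400,250));save('low',im)
E
```

```text
tcp panel -24.6 -6.1 279.5 [-180.    -0.   111.5] [ 0.5 -0.6 -1. ]
scene 305 th 6131.0 heel X -1.0 Z 133.0 med 0.70  heel-tcp 23.6 -146.5
side 149 th 451.5 heel X 4.5 Z 75.5 med 1.00  heel-tcp 29.1 -204.0
wrist 3532 th 9.4 heel X 4.9 Z 134.3 med 0.42  heel-tcp 29.5 -145.2
```

View pics/low.png

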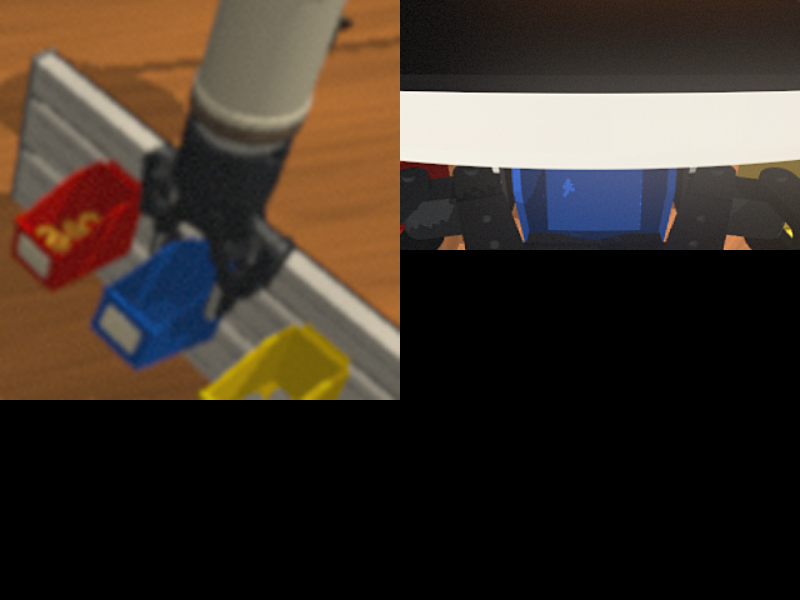

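Call:
apply_moves(
  commands=[
    {"fingers": 0.6555,"x": 0,"y": 0,"z": 0.03,"spin": 0},
    {"fingers": 0.656,"x": 0,"y": 0,"z": 0,"spin": 0},
    {"fingers": 0.657,"x": 0,"y": 0,"z": 0,"spin": 0},
    {"fingers": 0.66,"x": 0,"y": 0,"z": 0,"spin": 0},
    {"fingers": 0.67,"x": 0,"y": 0,"z": 0,"spin": 0},
    {"fingers": 0.7,"x": 0,"y": 0,"z": 0,"spin": 0},
    {"fingers": 0.75,"x": 0,"y": 0,"z": 0,"spin": 0},
    {"fingers": 0.75,"x": 0,"y": 0,"z": 0,"spin": 0},
  ],
)

```text
time_s: 15.77
tcp_pos: [568.8, 262.8, 279.1]
orientation: [180.0, -0.0, 111.4]
ft_force: [0.0, 0.2, 0.5]
opening: 63.9
grasp_force: 0.0
```

```bash
python3 ang.py 8
```

```text
tcp panel -25.1 -6.4 279.1 [180.   -0.  111.4] [0.  0.2 0.5]
scene 315 th 6126.6 heel X -4.0 Z 132.1 med 0.77  heel-tcp 21.1 -147.1
side 155 th 331.5 heel X -11.0 Z 168.9 med 0.86  heel-tcp 14.2 -110.3
wrist 3594 th -4.4 heel X -7.5 Z 145.3 med 0.69  heel-tcp 17.6 -133.8
```

Call:
apply_moves(
  commands=[
    {"fingers": 0.75,"x": 0,"y": 0,"z": -0.4,"spin": 0},
    {"fingers": 0.75,"x": 0,"y": 0,"z": -0.8,"spin": 0},
    {"fingers": 0.6,"x": 0,"y": 0,"z": -1,"spin": 0},
    {"fingers": 0.3,"x": 0,"y": 0,"z": -0.8,"spin": 0},
    {"fingers": 0,"x": -0.9,"y": 0,"z": 0,"spin": 0},
    {"fingers": 0,"x": -1,"y": 0,"z": 0,"spin": 0},
    {"fingers": 0,"x": -1,"y": 0,"z": 0,"spin": 0},
    {"fingers": 0,"x": -0.6,"y": 0,"z": 0,"spin": 0},
    {"fingers": 0,"x": 0,"y": 0,"z": 0,"spin": 0},
  ],
)

```text
time_s: 16.67
tcp_pos: [609.1, 158.7, 370.3]
orientation: [179.9, 0.2, 111.0]
ft_force: [0.1, -0.7, -0.0]
opening: -0.2
grasp_force: 0.0
```

```bash
cat > b2.py <<'E'
from ang import *
import sys
T=status.read_state()['tcp_pos'];print('tcp panel',((T[:2]-O)@n).round(1),((T[:2]-O)@ey).round(1),T[2].round(1))
for nm,x0,ed in(('scene',-.9,129.1),('side',3.2,130.2),('wrist',2.8,130.2)):
    s,p,m=get(nm);p=p[(abs(p[:,1]+6.3)<(22))&(p[:,2]<170)]
    if len(p)<50: continue
    p=p[::max(1,len(p)//2000)]
    r=fit(p,(x0-3,ed+2,(0,7)))
    print(nm,len(p),'th %.1f heel dX %.1f dZ %.1f med %.2f'%(r[0]%360,r[1]-x0,r[2]-ed,r[3]))
E
python3 b2.py
```

```text
tcp panel -136.8 -5.8 370.3
scene 367 th 8.6 heel dX -2.4 dZ 1.5 med 0.77
side 561 th 7.3 heel dX -2.8 dZ 1.2 med 0.65
wrist 2551 th 6.5 heel dX -2.9 dZ 3.2 med 0.44
```

Call:
apply_moves(
  commands=[
    {"fingers": 0,"x": 0,"y": 0,"z": 1,"spin": -0.007},
    {"fingers": 0,"x": 0,"y": 0,"z": 1,"spin": 0},
    {"fingers": 0,"x": 0,"y": 0,"z": 0.8,"spin": 0},
    {"fingers": 0,"x": 0.2,"y": 0,"z": 0.22,"spin": 0},
    {"fingers": 0,"x": 0.4,"y": 0,"z": 0,"spin": 0},
    {"fingers": 0,"x": 0.15,"y": 0,"z": 0,"spin": 0},
    {"fingers": 0,"x": 0,"y": 0,"z": 0,"spin": 0},
  ],
)

```text
time_s: 17.4
tcp_pos: [598.6, 189.4, 280.3]
orientation: [179.8, -0.1, 112.1]
ft_force: [-0.0, 0.2, 0.6]
opening: 0.3
grasp_force: 0.0
```

Call:
apply_moves(
  commands=[
    {"fingers": 0,"x": 0.1,"y": 0,"z": 0,"spin": 0},
    {"fingers": 0,"x": 0.08,"y": 0,"z": 0,"spin": 0},
  ],
)

```text
time_s: 17.57
tcp_pos: [597.7, 190.8, 280.3]
orientation: [179.8, 0.1, 111.8]
ft_force: [2.1, -4.1, 1.5]
opening: -0.1
grasp_force: 2.4
```

Call:
apply_moves(
  commands=[
    {"fingers": 0,"x": 0.07,"y": 0,"z": 0,"spin": 0},
    {"fingers": 0,"x": 0,"y": 0,"z": 0,"spin": 0},
  ],
)

```text
time_s: 17.73
tcp_pos: [596.8, 191.8, 279.5]
orientation: [179.9, 0.1, 111.8]
ft_force: [1.3, -3.8, 0.9]
opening: 0.1
grasp_force: 2.3
```

Call:
apply_moves(
  commands=[
    {"fingers": 0,"x": 0.06,"y": 0,"z": 0,"spin": 0},
    {"fingers": 0,"x": 0,"y": 0,"z": 0,"spin": 0},
  ],
)

```text
time_s: 17.9
tcp_pos: [595.2, 194.8, 278.6]
orientation: [180.0, -0.1, 111.8]
ft_force: [-1.3, -0.1, -0.2]
opening: 0.1
grasp_force: 0.0
```

Call:
apply_moves(
  commands=[
    {"fingers": 0,"x": 0.06,"y": 0,"z": 0,"spin": 0},
    {"fingers": 0,"x": 0,"y": 0,"z": 0,"spin": 0},
  ],
)

```text
time_s: 18.07
tcp_pos: [594.8, 195.6, 278.5]
orientation: [-180.0, 0.1, 111.8]
ft_force: [1.8, -3.6, 1.8]
opening: -0.2
grasp_force: 1.8
```

Call:
apply_moves(
  commands=[
    {"fingers": 0,"x": 0.06,"y": 0,"z": 0,"spin": 0},
    {"fingers": 0,"x": 0,"y": 0,"z": 0,"spin": 0},
  ],
)

```text
time_s: 18.23
tcp_pos: [594.7, 196.1, 278.7]
orientation: [180.0, 0.1, 111.7]
ft_force: [1.2, -7.1, 1.9]
opening: -0.0
grasp_force: 3.1
```

```bash
python3 b2.py
```

```text
tcp panel -96.7 -6.0 278.7
scene 210 th 2.9 heel dX -0.5 dZ 1.3 med 0.72
side 467 th 359.9 heel dX -1.2 dZ 1.6 med 0.60
wrist 2112 th 359.5 heel dX -1.4 dZ 2.9 med 0.39
```

Pushed in; the tilt now reads about 0°. I'll back off, then press down on the front rim to check it is home.

Call:
apply_moves(
  commands=[
    {"fingers": 0,"x": -0.5,"y": 0,"z": 0,"spin": 0},
    {"fingers": 0,"x": -0.3,"y": 0,"z": 0,"spin": 0},
    {"fingers": 0,"x": 0,"y": 0,"z": -0.8,"spin": 0.007},
    {"fingers": 0,"x": 0,"y": 0,"z": -0.4,"spin": 0},
    {"fingers": 0,"x": 0,"y": 0,"z": 0,"spin": 0},
  ],
)

```text
time_s: 18.8
tcp_pos: [604.4, 176.0, 317.7]
orientation: [179.7, -0.0, 111.4]
ft_force: [-0.7, -0.1, 0.4]
opening: 0.0
grasp_force: 0.0
```

```bash
python3 b2.py
```

```text
tcp panel -119.0 -7.7 317.7
scene 325 th 1.7 heel dX -0.5 dZ 0.7 med 0.85
side 474 th 0.0 heel dX -1.3 dZ 0.9 med 0.62
wrist 2386 th 359.2 heel dX -1.6 dZ 3.0 med 0.41
```

Call:
apply_moves(
  commands=[
    {"fingers": 0,"x": 0.5,"y": -0.04,"z": 0,"spin": 0},
    {"fingers": 0,"x": 0.57,"y": 0,"z": 0,"spin": 0},
    {"fingers": 0,"x": 0,"y": 0,"z": 0.5,"spin": 0},
    {"fingers": 0,"x": 0,"y": 0,"z": 0.3,"spin": 0},
    {"fingers": 0,"x": 0,"y": 0,"z": 0.1,"spin": 0},
    {"fingers": 0,"x": 0,"y": 0,"z": 0,"spin": 0},
  ],
)

```text
time_s: 19.45
tcp_pos: [589.4, 204.2, 285.4]
orientation: [-179.8, 0.0, 111.4]
ft_force: [0.4, -0.0, 0.6]
opening: 0.0
grasp_force: 0.0
```

Call:
apply_moves(
  commands=[
    {"fingers": 0,"x": 0,"y": 0,"z": 0.1,"spin": 0},
    {"fingers": 0,"x": 0,"y": 0,"z": 0.08,"spin": 0},
  ],
)

```text
time_s: 19.62
tcp_pos: [590.5, 204.5, 282.1]
orientation: [180.0, 0.0, 111.4]
ft_force: [0.1, -0.1, -0.0]
opening: -0.2
grasp_force: 0.0
```

Call:
apply_moves(
  commands=[
    {"fingers": 0,"x": 0,"y": 0,"z": 0.07,"spin": 0},
    {"fingers": 0,"x": 0,"y": 0,"z": 0,"spin": 0},
  ],
)

```text
time_s: 19.78
tcp_pos: [590.1, 204.7, 279.6]
orientation: [-180.0, 0.0, 111.4]
ft_force: [-0.5, 0.5, -0.4]
opening: 0.3
grasp_force: 0.0
```

Call:
apply_moves(
  commands=[
    {"fingers": 0,"x": 0,"y": 0,"z": 0.04,"spin": 0},
    {"fingers": 0,"x": 0,"y": 0,"z": 0,"spin": 0},
  ],
)

```text
time_s: 19.95
tcp_pos: [590.3, 204.9, 279.2]
orientation: [180.0, 0.0, 111.4]
ft_force: [-0.6, -0.5, 3.3]
opening: 0.1
grasp_force: 1.1
```

Call:
apply_moves(
  commands=[
    {"fingers": 0,"x": 0,"y": 0,"z": 0.04,"spin": 0},
    {"fingers": 0,"x": 0,"y": 0,"z": 0,"spin": 0},
  ],
)

```text
time_s: 20.12
tcp_pos: [590.5, 204.9, 279.0]
orientation: [179.9, 0.0, 111.4]
ft_force: [-2.3, -1.5, 7.8]
opening: 0.5
grasp_force: 4.0
```

Call:
apply_moves(
  commands=[
    {"fingers": 0,"x": 0,"y": 0,"z": 0.03,"spin": 0},
    {"fingers": 0,"x": 0,"y": 0,"z": 0,"spin": 0},
  ],
)

```text
time_s: 20.28
tcp_pos: [590.6, 205.0, 278.8]
orientation: [179.9, 0.0, 111.4]
ft_force: [-2.9, -2.1, 12.6]
opening: 0.2
grasp_force: 6.1
```

Hard stop with the rim at z ≈ 106 mm, the seated height, so the catch is in. I'll lift off and check.

Call:
apply_moves(
  commands=[
    {"fingers": 0,"x": 0,"y": 0,"z": -0.3,"spin": 0},
    {"fingers": 0,"x": 0,"y": 0,"z": -0.8,"spin": 0},
    {"fingers": 0,"x": 0,"y": 0,"z": -1,"spin": 0},
    {"fingers": 0,"x": -1,"y": 0,"z": -1,"spin": 0},
    {"fingers": 0,"x": -1,"y": 0,"z": -0.5,"spin": 0},
    {"fingers": 0,"x": -1,"y": 0,"z": 0,"spin": 0},
    {"fingers": 0,"x": 0,"y": 0,"z": 0,"spin": 0},
  ],
)

```text
time_s: 20.87
tcp_pos: [625.4, 113.7, 386.4]
orientation: [179.8, 0.3, 110.9]
ft_force: [1.2, -1.7, 0.2]
opening: 0.1
grasp_force: 0.0
```

```bash
python3 b2.py; python3 - <<'E'
from h import *
a=load('scene')['image'][110:250,360:520];w=load('wrist')['image'];b=load('side')['image'][220:360,230:390]
im=np.zeros((600,800,3),np.uint8);im[:350,:400]=cv2.resize(a,(400,350),interpolation=cv2.INTER_CUBIC);im[:350,400:]=cv2.resize(b,(400,350),interpolation=cv2.INTER_CUBIC);im[350:600,:400]=cv2.resize(w,(400,250));im[350:600,400:]=cv2.resize(load('scene')['image'],(400,250));save('end',im)
E
```

```text
tcp panel -184.6 -4.5 386.4
scene 362 th 0.8 heel dX -1.3 dZ 0.6 med 0.72
side 474 th 359.6 heel dX -1.5 dZ 1.6 med 0.67
wrist 2276 th 359.2 heel dX -1.8 dZ 3.1 med 0.53
```

View pics/end.png

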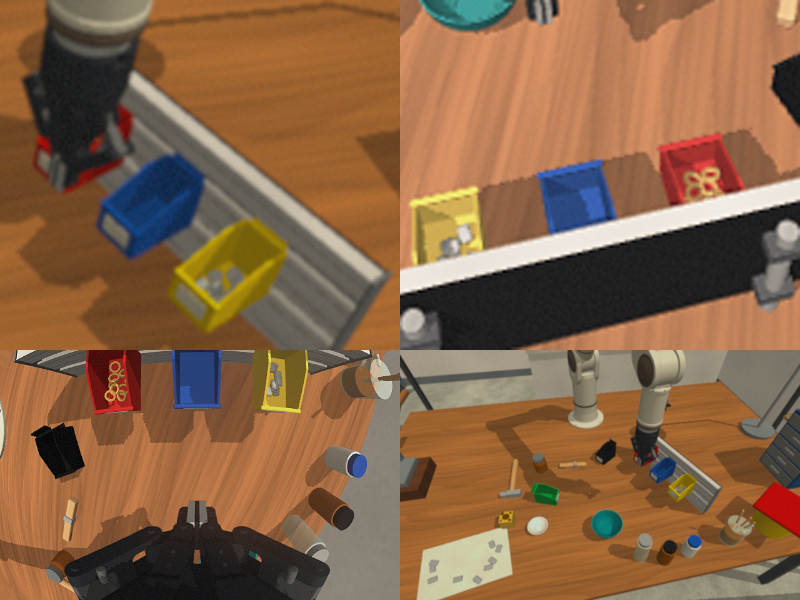

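All three bins hang in line in the wrist view: red front at (113,410), blue (197,408), yellow (282,410). One check of front rim depth and height against the neighbours.

```bash
python3 - <<'E'
from blue import *
for nm in('wrist','side'):
    s=load(nm);P=wcloud(s) if nm=='wrist' else cloud(s);I=s['image'].astype(int);r,g,b=[I[...,i] for i in range(3)]
    X=(P[...,:2]-O)@n;Y=(P[...,:2]-O)@ey;Z=P[...,2]
    for c,m in(('red',(r>90)&(g<70)&(b<70)),('blue',(b>r+30)&(b>g+15)),('yel',(r>110)&(g>90)&(b<80))):
        m=m&(X>-110)&(X<0)&(abs(Y)<160)&(Z>60)&(Z<140)&(s['z_map']>0)
        k=m&(X<-70)&(Z>95)
        q=m&(X<-10)&(X>-70)&(Z<75)
        print(nm,c,'rim X %.1f Z %.1f n%d'%(np.percentile(X[k],5),np.percentile(Z[k],85),k.sum()),'y',np.percentile(Y[m],[2,98]).round(),'floor slope',np.polyfit(X[q],Z[q],1).round(3) if q.sum()>50 else '')
E
```

```text
wrist red rim X -89.1 Z 110.7 n804 y [ 78. 134.] floor slope [-1.1000e-02  6.8091e+01]
wrist blue rim X -89.9 Z 109.8 n737 y [-32.  22.] floor slope [1.2000e-02 6.8394e+01]
wrist yel rim X -89.4 Z 110.4 n763 y [-145.  121.] floor slope [3.0000e-03 6.9252e+01]
side red rim X -87.9 Z 110.3 n126 y [ 80. 134.] floor slope 
side blue rim X -89.4 Z 109.4 n123 y [-32.  22.] floor slope [-1.10e-02  6.71e+01]
side yel rim X -85.7 Z 108.4 n34 y [-142.  125.] floor slope
```

The blue bin's rim and floor match the fixed bins to within about 1 mm. Handing in.

```bash
python3 -c "
from plant import env
print(env.hand_in())"
```

```text
the job is handed in; nothing more can be done
None
```

The blue bin hangs between the red and yellow bins: tongue hooked, catch in (judged from the rim's hard stop at its seated height), rim and floor within about 1 mm of its neighbours by the wrist camera, other things left in place, and handed in at about 21 s.

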